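# Check a stage spacer bar on the comparator gauge

### The job

Take the thickest of the three spacer bars out of its rack, lay it down flat on the bench and let go, then take it again by its edges and slide it flat onto the gauge's anvil, under the raised foot and home against the back stop. Let go of it and press the gauge's knob down gently until the sprung foot rests on the bar and is pushed in about half its travel (never all the way to its end), and leave it so. Leave the other bars and everything else on the bench where they are.

Things in the scene. Friction and masses are not known exactly. Their poses are not given: they have to be found in the camera images.
- bar: the bar to check: plain aluminium, 130 x 40 x 16 mm, about 0.2 kg, the thickest of three that stand on edge in the rack. Origin at its centre; x along its 130 mm length, y through its 16 mm thickness, z along its 40 mm width (up while it stands in the rack, its centre then 28 mm above the bench). Both ends and both faces are alike.
- rack: low blue rack, 150 x 150 mm, floor 8 mm thick; origin under its centre. Three slots along its x at y = -50, 0, +50 mm, any bar in any slot, between ribs up to 22 mm high at 41 to 55 mm either side of the middle; in the 82 mm between these, fingers can reach down beside a bar. Bars stand loosely, tops 48 mm above the bench; some 37 mm are free between neighbours.
- gauge: comparator gauge fixed on the bench, white base 235 x 100 x 12 mm. Origin on the bench below the centre of a bar that is home; x from the loading end (near the robot) to the column (at x = 130 mm, 180 mm tall), z up. Foot over x = 40 mm, y = 0. The head is an arm 28 mm wide over it, from x = 28 mm back to the column, underside 102 mm above the bench when fully up.
- nest (a point): point on the gauge's middle line, 26 mm above its origin. The steel anvil, 44 mm wide, runs from 65 mm before to 65 mm beyond it along the gauge's x; a screw has set the anvil's flat top (with fences and stop) 0 to 8 mm above this point, differently each time: find it by touch or sight. The bar lies on it along the gauge's x, gripped across its 40 mm near the loading end.
- stop (a point): foot of the back stop's face, 65 mm beyond the nest point along the gauge's x. The stop rises 10 mm over the anvil's top. Two side fences, from 60 mm before the stop up to it, rise 8 mm over the anvil's top, 46 mm apart (3 mm play each side of the bar).
- knob_top (a point): centre of the flat top of the gauge's black pressing knob, 32 mm in diameter, on the head straight above the foot; 160 mm above the bench with the head fully up, and goes down with the head.
- gauge_head (a joint): how far the gauge's head has been slid down its column, m: 0 fully up, at most 0.048. It stays where it is left; sliding it down takes about 10 N, plus the spring force of the foot once that bears on something.
- gauge_foot (a joint): how far the sprung foot is pushed up into the head, m: 0 fully out, 0.012 the end of its travel; spring 1.2 N at first, then 1.2 N more per mm. A black line round the foot's shank reaches the head's underside when it is half in. Foot tip height above the bench = 0.080 - gauge_head + gauge_foot.
- thin_bar_a: thin aluminium bar, 130 x 40 x 9 mm, on edge in the rack; origin and axes as for the thick bar. To be left alone.
- thin_bar_b: another thin bar, the same as the first. To be left alone.
- dish: closed glass culture dish, 92 mm across, 18 mm high, beyond the middle of the bench; origin under its centre. To be left alone.
- objective: chromed microscope objective standing upright, 52 mm across at the foot, 72 mm high; origin under its centre. To be left alone.
- jar: small amber jar, 48 mm across, 70 mm high; origin under its centre. To be left alone.
- driver: screwdriver, 160 mm long, lying across the middle of the bench, beyond the free space; origin at its underside, x along it. To be left alone.

How it is judged (in metres and radians):
On the way, in this order (a step that is already met when the one before it is completed fails the run):
1. the thick bar lies flat on the bench, out of the rack, let go (angle between the y axis of bar and the z axis of gauge, either way round below 0.05 rad and height (world z) of bar below 0.0115 m and contact force between the fingers and bar below 0.05 N), for 0.2 s.
2. the bar lies flat and home on the anvil, let go (angle between the y axis of bar and the z axis of gauge, either way round below 0.05 rad and angle between the x axis of bar and the x axis of gauge, either way round below 0.1 rad and x of bar in the frame of gauge between -0.005 and 0.005 m and y of bar in the frame of gauge between -0.006 and 0.006 m and z of bar in the frame of gauge between 0.031 and 0.046 m and contact force between the fingers and bar below 0.05 N), for 0.2 s.
At the end, for the whole second after the job is handed in: the thick bar lies flat (within 0.05 rad) on the gauge's anvil, along it (within 0.1 rad), its centre within 5 mm lengthwise and 6 mm sideways of the home place against the back stop; the foot rests on it, pushed in between 3 and 9 mm of its 12 mm travel; head and bar are at rest (angle between the y axis of bar and the z axis of gauge, either way round below 0.05 rad and angle between the x axis of bar and the x axis of gauge, either way round below 0.1 rad and x of bar in the frame of gauge between -0.005 and 0.005 m and y of bar in the frame of gauge between -0.006 and 0.006 m and z of bar in the frame of gauge between 0.031 and 0.046 m and value of joint gauge_foot between 0.003 and 0.009 m and linear speed of bar below 0.01 m/s and velocity of joint gauge_head between -0.003 and 0.003 m/s); the robot touches nothing.
It fails at once if the gauge's foot was driven to the end of its travel (more than 11.3 of 12 mm) (value of joint gauge_foot above 0.0113 m).
It fails at once if another thing on the bench was moved by more than 25 mm (distance of any of thin_bar_a, thin_bar_b, dish, objective, jar, driver from where it was at the start of the episode above 0.025 m).
It also fails if it takes over 72 s, if anything falls off the work surface, if the arm or the gripper's body presses on something with over 40 N, if the wrist force passes 120 N, or if a joint passes its speed limit or range.

### The arm

A 6-joint arm with a two-finger parallel gripper is mounted at the origin on the work surface. World frame = base frame: x ahead of the robot, y to its left, z up, the work surface at z = 0. Lengths are in mm, angles in rad, forces in N, time in s.
With the tool pointing down it reaches from about 350 to 775 mm from the base axis. Payload 7.3 kg.
Tool frame: the origin (TCP) lies midway between the tips of the shut fingers; the grasp point (between the pads) lies 19 mm behind it; z points along the fingers, y is the line along which they close (so a half turn about z gives the same grasp; the last joint's range is limited). The gripper opens to 92 mm and grips with 3 to 60 N. Pads are 19 mm wide; open, the fingers measure 130 mm over their backs; the gripper's body (75 mm by 190 mm) begins 47 mm behind the grasp point.
Start: joints at [1.04, 0.342, 1.524, -0, 1.275, -0.146], TCP at [197.059, 486.634, 226.741] pointing down, gripper open.
Joint ranges: [-2.53, 2.53], [-0.77, 2.02], [0.04, 2.7], [-1, 4.14], [0.28, 2.66], [-3.11, 3.11]. Speed limits (rad/s): [2.57, 2.57, 3.14, 3.14, 3.14, 3.14].

### API

Orientations are given as [roll, pitch, yaw] about the fixed x, y, z axes, in that order (R = Rz(yaw) Ry(pitch) Rx(roll)).
In Python, from plant import bot gives the robot as it stands.
- The arm moves only by the tool servo_tool, never from a script. Its argument "deltas" is a list of rows, each a list of 2 entries, a list of its own where there are three numbers: the shift along the tool's x, y, z in m, then the turn, a rotation vector about the tool's x, y, z in degrees. A call has 1 to 20 rows; each row shifts and turns the commanded pose from where the row before left it, along the tool's axes as they then stand; what a row does not reach is not made up. A row lasts 1/8 s, in which the tool goes at most 62.5 mm and 10.7 degrees, less where a joint would pass 70% of its speed; a pose out of reach is approached as far as the arm can. A call with a gripper value outside its range is refused whole. "fingers" is the opening, from 0 (shut) to 1 (fully open), set as the call begins (left out, the last holds). The fingers move at their own pace and stop on an object; the grip force is fixed at half the most. Time passes only in rows, so rows that do not move let the fingers close. It gives the time, the measured TCP pose, the force, the opening and the grip force at its end, in the units of the state.
- bot.get_obs(): the state, without advancing time (a new reading comes with each control period).
- bot.capture(name): name is "scene" or "side" or "wrist"; returns the picture (400x640x3 uint8, red, green, blue); there is no depth.
- bot.camera_model(name): a dict with "mtx" (3x3 intrinsics, pixels), "xyz" and "rotation" of the camera in the world. Camera axes: x right, y down, z forward; pixel columns grow to the right and rows downward; lengths in mm; the calibration is good to about 2 mm. A picture is of the moment at which its call begins: read the wrist's pose just before it. camera_model takes no time and is no camera call; for the wrist camera it gives the pose at the moment of the call.
- bot.close_job(): hands the job in; it is judged then, once.
The state is a dict: "time": time; "joint_positions": joint angles; "dq": joint speeds; "tau": joint torques, N m; "tool_pos": TCP position; "tcp_rot": TCP orientation; "contact_force": force on the tool from outside, world axes, zero at the start; "moment": the same for the moment, N m; "grip_width": finger opening in mm; "finger_force": force on a finger pad.
Only numpy, scipy, OpenCV 4.12 (cv2) and the standard library are available. Lean on these libraries where they do the work, as an engineer would, in place of code of your own. Each camera call takes 0.05 s, during which the arm holds its last target. There are 200 camera calls.

## Working session

There is one attempt and no reset: what is moved stays moved. The work goes in short steps, Python scripts to look and compute and a tool call to move; the robot and the scene stay as the last step left them, time stands still between calls to the robot, and variables do not carry over. Pictures are saved under pics/ and viewed, at most 10 in all, crops included, and the job is handed in when it is done.

Besides the shell and the picture viewer there is one more tool, called after ">>>" by a JSON object that holds its "fn" and its "kwargs", one argument or row to a line. servo_tool: Moves the arm, as the interface text tells. Its arguments: {"type":"object","properties":{"deltas":{"type":"array"},"fingers":{"type":"number"}},"required":["deltas"]}

```bash
mkdir -p pics; cat > h.py <<'E'
import numpy as np, cv2
from plant import bot
def cap(n,f):
    m=bot.camera_model(n); im=bot.capture(n); cv2.imwrite('pics/'+f+'.png',im[:,:,::-1]); return im,m
def ray(m,uv):
    K=np.array(m['mtx']);R=np.array(m['rotation']);c=np.array(m['xyz'],float)
    d=R@np.linalg.solve(K,np.array([uv[0],uv[1],1.])); return c,d
def onz(m,uv,z):
    c,d=ray(m,uv); return c+d*(z-c[2])/d[2]
def proj(m,p):
    q=np.array(m['mtx'])@(np.array(m['rotation']).T@(np.array(p,float)-np.array(m['xyz']))); return q[:2]/q[2]
def tri(m1,u1,m2,u2):
    c1,d1=ray(m1,u1);c2,d2=ray(m2,u2)
    s=np.linalg.lstsq(np.c_[d1,-d2],c2-c1,rcond=None)[0]
    a,b=c1+s[0]*d1,c2+s[1]*d2; return (a+b)/2,np.linalg.norm(a-b)
E
python3 - <<'E'
from h import *
for n in ['scene','side','wrist']:
    im,m=cap(n,n+'0'); print(n,np.round(m['xyz']),np.round(m['rotation'],3).tolist(),np.round(m['mtx'],1).tolist())
print(bot.get_obs())
E
```

```text
scene [1400.  -44.  906.] [-2.367, -0.014, 1.545] [[422.1, 0.0, 312.2], [0.0, 422.1, 198.7], [0.0, 0.0, 1.0]]
side [ -39. -923.  853.] [-2.148, 0.011, -0.643] [[506.9, 0.0, 316.0], [0.0, 506.9, 204.2], [0.0, 0.0, 1.0]]
wrist [125. 516. 384.] [2.85, 0.002, 1.186] [[299.3, 0.0, 323.2], [0.0, 299.3, 193.7], [0.0, 0.0, 1.0]]
{'time': 0.15, 'joint_positions': array([ 1.04000827e+00,  3.42542780e-01,  1.52474023e+00, -9.11767969e-06,
        1.27538120e+00, -1.46003751e-01]), 'dq': array([-0.00105173, -0.00220574, -0.00393249,  0.0002512 ,  0.0017343 ,
       -0.00079305]), 'tau': array([ 1.60595529e-03, -4.31469941e+01, -2.44353408e+01,  7.17788399e-02,
        5.37081447e-02, -1.26850214e-04]), 'tool_pos': array([196.90751099, 486.37995606, 226.23496035]), 'tcp_rot': array([-3.14053123e+00, -1.47268198e-04,  2.75681093e+00]), 'contact_force': array([ 0.53338347, -0.46961376, -0.03771545]), 'moment': array([ 0.05857467,  0.01402229, -0.00257845]), 'finger_force': 0.0, 'grip_width': 91.74635500136812}
```

View pics/scene0.png

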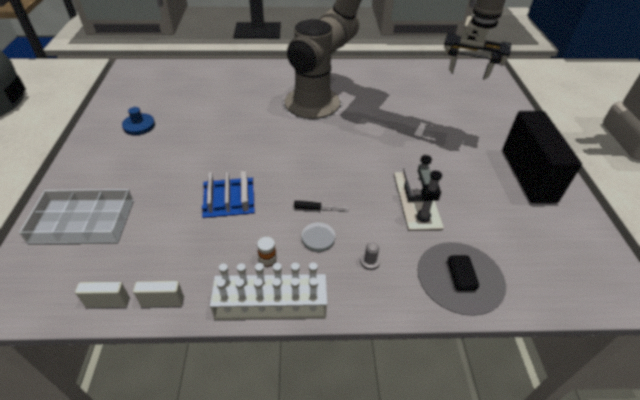

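View pics/side0.png

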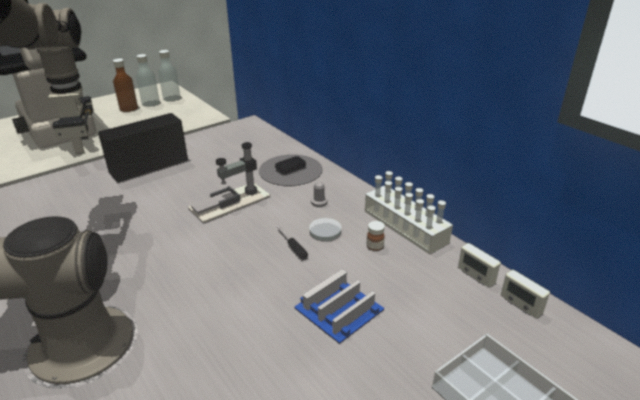

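The scene view shows the rack at about (228,196) with three bars, the gauge at about (420,200) with its knob near (427,160), and the driver, dish, jar and objective between and beyond them. The side view agrees: rack (340,305), gauge (232,195), and free bench between them near the robot.

```bash
cat >> h.py <<'E'
from scipy.spatial.transform import Rotation as Ro
def ray(m,uv):
    K=np.array(m['mtx']);R=Ro.from_euler('xyz',m['rotation']).as_matrix();c=np.array(m['xyz'],float)
    return c,R@np.linalg.solve(K,np.array([uv[0],uv[1],1.]))
def proj(m,p):
    R=Ro.from_euler('xyz',m['rotation']).as_matrix()
    q=np.array(m['mtx'])@(R.T@(np.array(p,float)-np.array(m['xyz']))); return q[:2]/q[2]
E
python3 - <<'E'
from h import *
S=bot.camera_model('scene');D=bot.camera_model('side');W=bot.camera_model('wrist')
a=cv2.imread('pics/scene0.png');b=cv2.imread('pics/side0.png')
for im,m,lo in((a,S,(150,160,270,230)),(b,D,(280,260,400,350))):
    h=cv2.cvtColor(im,cv2.COLOR_BGR2HSV);k=cv2.inRange(h,(105,120,60),(130,255,255))
    z=np.zeros_like(k);z[lo[1]:lo[3],lo[0]:lo[2]]=k[lo[1]:lo[3],lo[0]:lo[2]]
    p=cv2.findNonZero(z);bx=cv2.boxPoints(cv2.minAreaRect(p));print(np.round([onz(m,q,4) for q in bx]))
for u in [(420,200),(404,173),(441,228),(407,229),(396,173)]:print(u,np.round(onz(S,u,10)))
print('knob',tri(S,(437,177),D,(247,147)),tri(S,(427,160),D,(221,161)))
R=Ro.from_euler('xyz',bot.get_obs()['tcp_rot']).as_matrix();print(R.round(3), R.T@(np.array(W['xyz'])-bot.get_obs()['tool_pos']), (R.T@Ro.from_euler('xyz',W['rotation']).as_matrix()).round(3))
for t,u in(('driver',(308,205)),('driver tip',(345,210)),('dish',(318,237))):print(t,onz(S,u,8).round())
E
```

```text
[[ 442. -354.    4.]
 [ 425. -195.    4.]
 [ 575. -176.    4.]
 [ 589. -323.    4.]]
[[ 432. -197.    4.]
 [ 590. -124.    4.]
 [ 593. -324.    4.]
 [ 450. -373.    4.]]
(420, 200) [534. 312.  10.]
(404, 173) [415. 285.  10.]
(441, 228) [644. 348.  10.]
(407, 229) [646. 252.  10.]
(396, 173) [414. 260.  10.]
knob (array([610.95362704, 305.94845809, 169.97954775]), np.float64(7.129706263304435)) (array([521.04973976, 304.12227822, 151.85333892]), np.float64(4.819103874844279))
[[-0.927  0.375 -0.001]
 [ 0.375  0.927 -0.001]
 [ 0.    -0.001 -1.   ]] [  78.08578755    0.3601523  -158.28644448] [[ 0.    -0.958 -0.287]
 [ 1.     0.    -0.001]
 [ 0.001 -0.287  0.958]]
driver [549. -22.   8.]
driver tip [570.  85.   8.]
dish [670.   3.   8.]
```

>>> {"fn": "servo_tool", "kwargs": {
  "deltas": [
    [[-0.039,-0.0115,0],[0,0,0]],
    [[-0.039,-0.0115,0],[0,0,0]],
    [[-0.039,-0.0115,0],[0,0,0]],
    [[-0.039,-0.0115,0],[0,0,0]],
    [[-0.039,-0.0115,0],[0,0,0]],
    [[-0.039,-0.0115,0],[0,0,0]],
    [[-0.039,-0.0115,0],[0,0,0]],
    [[-0.039,-0.0115,0],[0,0,0]],
    [[0,0,0],[0,0,-9.2]],
    [[0,0,0],[0,0,-9.2]],
    [[0,0,0],[0,0,-9.2]],
    [[0,0,0],[0,0,0]],
    [[0,0,0],[0,0,0]]
  ]
}}

```text
time: 1.78
tool_pos: [451.6, 284.2, 226.6]
tcp_rot: [-3.142, -0.0, -3.048]
contact_force: [-0.9, -0.4, 0.6]
grip_width: 91.7
finger_force: 0.0
```

```bash
python3 - <<'E'
from h import *
im,m=cap('wrist','w1'); print(m['xyz'],m['rotation']); o=bot.get_obs();print(o['time'],o['tool_pos'],o['tcp_rot'],o['joint_positions'])
import json;json.dump({k:np.array(v).tolist() for k,v in m.items()},open('w1.json','w'))
E
```

```text
[374.05285027 277.31767286 384.92149325] [2.85070085e+00 2.43871233e-04 1.66475246e+00]
1.825 [451.63177665 284.25970238 226.6288215 ] [-3.14159195e+00 -1.55834395e-04 -3.04712092e+00] [ 4.18071366e-01  3.58022237e-01  1.50045569e+00  5.09788096e-05
  1.28326270e+00 -1.24721116e+00]
```

View pics/w1.png

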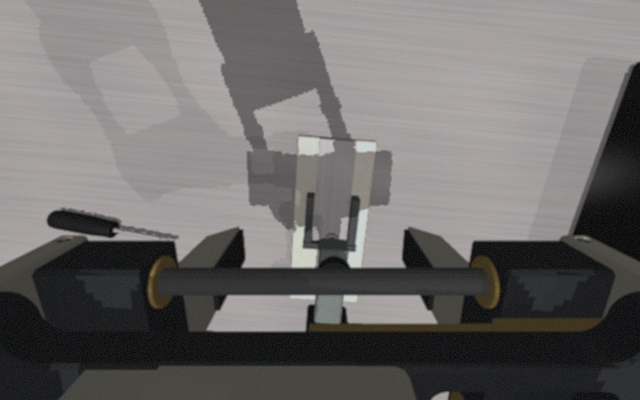

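The wrist view (image up = towards the robot) shows the white base's near edge at about (299,136)–(377,141), the dark fences at columns ~307 and ~357 with the stop at row ~245, and the head at about (330,290) hidden partly by the gripper. I'll enlarge it.

```bash
python3 - <<'E'
import cv2
im=cv2.imread('pics/w1.png')[125:310,240:400]
cv2.imwrite('pics/w1c.png',cv2.resize(im,None,fx=3.2,fy=3.2,interpolation=cv2.INTER_CUBIC))
E
```

```text
(no output)
```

View pics/w1c.png

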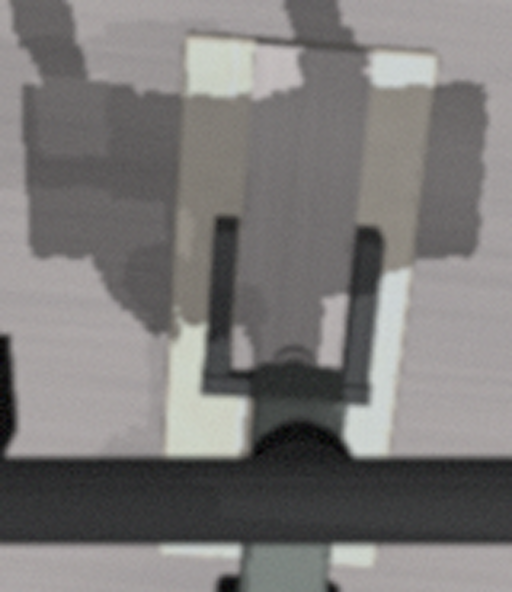

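The crop shows base corners at (188,37), (436,50), (160,555), (375,567) crop px, the anvil edges at x≈251 and 370 near the loading end, fence inner edges at (237,217)–(229,370) and (357,230)–(344,380), and the stop line at y≈372.

```bash
python3 - <<'E'
from h import *
import json;m=json.load(open('w1.json'))
f=lambda p,z:onz(m,(240+p[0]/3.2,125+p[1]/3.2),z)[:2]
c=[f(p,12) for p in((188,37),(436,50),(160,555),(375,567))];print(np.round(c,1),[np.linalg.norm(c[i]-c[j]).round(1) for i,j in((0,1),(2,3),(0,2),(1,3))])
ax=(c[2]+c[3]-c[0]-c[1])/2;print('yaw',np.arctan2(ax[1],ax[0]),[np.arctan2(*(c[j]-c[i])[::-1]).round(3) for i,j in((0,2),(1,3))])
for z in(26,30,34):
    a=[f(p,z) for p in((251,55),(370,62),(248,200),(364,207))]
    b=[f(p,z+8) for p in((237,217),(357,230),(229,370),(344,380))]
    s=[f(p,z+10) for p in((229,372),(344,380))]
    print(z,'anvilw',np.linalg.norm(a[0]-a[1]).round(1),np.linalg.norm(a[2]-a[3]).round(1),'gap',np.linalg.norm(b[0]-b[1]).round(1),np.linalg.norm(b[2]-b[3]).round(1),np.round((a[0]+a[1])/2,1),np.round((a[2]+a[3])/2,1),'fence',np.round((b[0]+b[1])/2,1),np.round((b[2]+b[3])/2,1),'stop',np.round(sum(s)/2,1))
S,D=[bot.camera_model(n) for n in('scene','side')]
print('knob via wrist z=160',onz(m,(240+300/3.2,125+424/3.2),160))
E
```

```text
[[415.  250.8]
 [411.  346.5]
 [648.  254.5]
 [645.1 352.5]] [np.float64(95.7), np.float64(98.0), np.float64(233.0), np.float64(234.2)]
yaw 0.020888633974235817 [np.float64(0.016), np.float64(0.026)]
26 anvilw 44.4 45.3 gap 46.3 46.5 [417.1 297.8] [473.  302.1] fence [479.1 299. ] [542.8 301.3] stop [542.2 301.2]
30 anvilw 43.9 44.8 gap 45.8 45.9 [416.6 297.6] [471.9 301.8] fence [477.9 298.7] [540.8 301. ] stop [540.3 300.9]
34 anvilw 43.4 44.3 gap 45.2 45.4 [416.1 297.4] [470.8 301.5] fence [476.7 298.5] [538.9 300.8] stop [538.4 300.7]
knob via wrist z=160 [495.86724156 297.59268557 160.        ]
```

Gauge: origin about (476.5, 299), yaw about 0.035. The base and anvil sizes match the stated ones. Next I look at the rack.

>>> {"fn": "servo_tool", "kwargs": {
  "deltas": [
    [[-0.002,-0.039,0.0026],[0,0,0]],
    [[-0.002,-0.039,0.0026],[0,0,0]],
    [[-0.002,-0.039,0.0026],[0,0,0]],
    [[-0.002,-0.039,0.0026],[0,0,0]],
    [[-0.002,-0.039,0.0026],[0,0,0]],
    [[-0.002,-0.039,0.0026],[0,0,0]],
    [[-0.002,-0.039,0.0026],[0,0,0]],
    [[-0.002,-0.039,0.0026],[0,0,0]],
    [[-0.002,-0.039,0.0026],[0,0,0]],
    [[-0.002,-0.039,0.0026],[0,0,0]],
    [[-0.002,-0.039,0.0026],[0,0,0]],
    [[-0.002,-0.039,0.0026],[0,0,0]],
    [[-0.002,-0.039,0.0026],[0,0,0]],
    [[-0.002,-0.039,0.0026],[0,0,0]],
    [[0,0,0],[0,0,0]],
    [[0,0,0],[0,0,0]]
  ]
}}

```text
time: 3.82
tool_pos: [532.2, -256.0, 190.1]
tcp_rot: [3.141, -0.0, -3.046]
contact_force: [0.3, -0.0, -1.0]
grip_width: 91.9
finger_force: 0.0
```

```bash
python3 - <<'E'
from h import *
im,m=cap('wrist','w2'); o=bot.get_obs();print(o['time'],o['tool_pos'],o['tcp_rot'])
import json;json.dump({k:np.array(v).tolist() for k,v in m.items()},open('w2.json','w'))
for p in((510,-265,0),(432,-355,4),(590,-180,4)):print(proj(m,p).round())
E
```

```text
3.875 [ 532.30376313 -255.5793138   190.25801413] [ 3.14093428e+00 -2.36276642e-04 -3.04483511e+00]
[317. 153.]
[240.  74.]
[379. 224.]
```

View pics/w2.png

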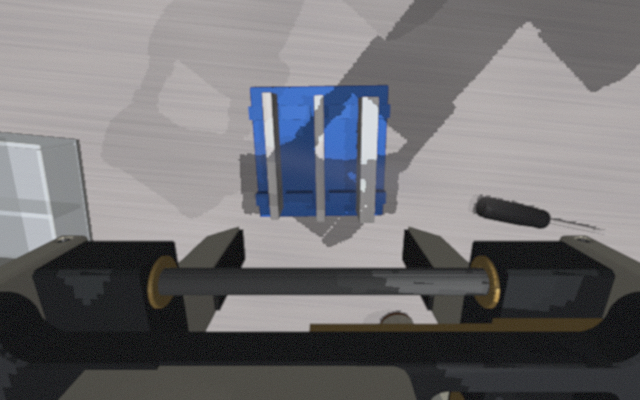

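The rack spans about (250,86)–(388,216). The right-hand (+y) bar at columns ~361–378 is widest; the other two are at ~268 and ~319. I'll enlarge it for the edges.

```bash
python3 - <<'E'
import cv2
im=cv2.imread('pics/w2.png')[78:228,240:400]
cv2.imwrite('pics/w2c.png',cv2.resize(im,None,fx=4,fy=4,interpolation=cv2.INTER_CUBIC))
h=cv2.cvtColor(cv2.imread('pics/w2.png'),cv2.COLOR_BGR2HSV)
for r in(100,115,130,160,180,200,210):print(r,[(int(a),int(b)) for a,b in zip(h[r,350:392,1],h[r,350:392,2])])
E
```

```text
100 [(170, 184), (167, 186), (172, 184), (170, 184), (172, 184), (172, 185), (173, 180), (154, 157), (89, 106), (8, 68), (14, 74), (7, 107), (12, 171), (16, 222), (9, 227), (9, 225), (9, 225), (10, 220), (15, 214), (13, 212), (12, 207), (10, 187), (2, 157), (7, 141), (5, 143), (7, 144), (5, 145), (5, 141), (24, 130), (96, 125), (165, 122), (169, 124), (162, 124), (162, 124), (174, 120), (172, 120), (159, 117), (112, 105), (26, 99), (7, 105), (5, 107), (9, 110)]
115 [(166, 193), (163, 191), (162, 190), (170, 188), (165, 190), (169, 189), (162, 187), (150, 161), (96, 109), (7, 72), (9, 82), (2, 136), (7, 191), (10, 223), (9, 226), (10, 225), (9, 224), (9, 225), (10, 225), (10, 224), (9, 224), (10, 224), (10, 224), (9, 225), (9, 224), (9, 225), (9, 223), (26, 208), (78, 183), (150, 177), (173, 178), (168, 165), (168, 138), (178, 122), (156, 126), (166, 121), (169, 121), (167, 124), (156, 124), (105, 117), (40, 109), (9, 108)]
130 [(174, 183), (168, 184), (169, 186), (172, 187), (167, 183), (173, 168), (157, 135), (97, 97), (8, 68), (15, 69), (3, 94), (3, 153), (9, 210), (7, 224), (10, 2
[... 1431 characters left out ...]
35), (6, 137), (6, 136), (6, 138), (4, 140), (20, 127), (83, 120), (150, 119), (157, 120), (159, 120), (161, 119), (157, 120), (157, 122), (151, 123), (157, 120), (138, 118), (98, 115), (34, 112), (2, 108), (7, 114), (7, 112), (7, 111), (5, 112)]
210 [(164, 107), (163, 108), (179, 108), (181, 111), (162, 113), (123, 104), (57, 81), (0, 69), (13, 80), (7, 107), (5, 146), (2, 159), (3, 148), (4, 137), (6, 136), (4, 135), (6, 134), (2, 135), (6, 135), (4, 133), (8, 134), (4, 137), (7, 138), (4, 139), (25, 130), (95, 124), (165, 116), (169, 118), (170, 120), (163, 119), (171, 116), (145, 118), (87, 106), (23, 101), (7, 111), (12, 109), (5, 110), (7, 111), (7, 108), (9, 113), (9, 111), (14, 113)]
```

View pics/w2c.png

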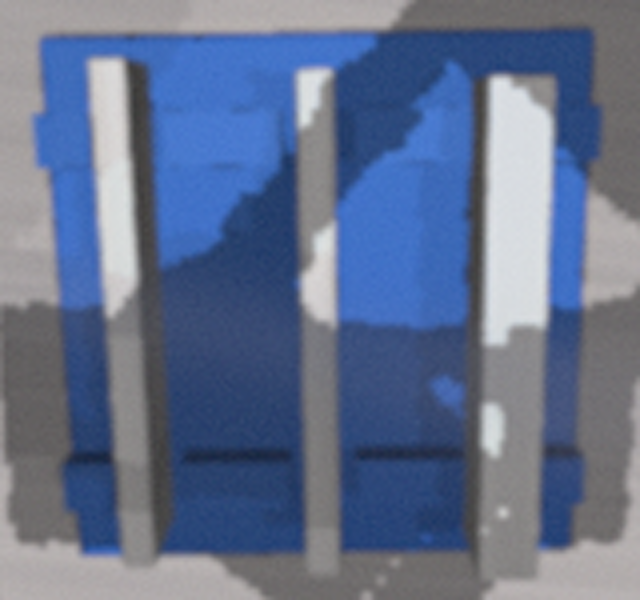

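The crop confirms it: the thick bar is on the right (top face crop x≈485–555), its near end at row ~96.7 and its far end at ~221.7. The others are about half as wide.

```bash
python3 - <<'E'
from h import *
import json;m=json.load(open('w2.json'))
rows=[(100,361.5,378.7),(115,361,377.9),(130,360.9,377.6),(160,360.2,376.6),(180,359.9,375.8),(200,359.7,374.7),(210,359.4,374.7)]
L=np.array([onz(m,(a+.0,r),48)[:2] for r,a,b in rows]);Rr=np.array([onz(m,(b,r),48)[:2] for r,a,b in rows])
M=(L+Rr)/2;k=np.polyfit(M[:,0],M[:,1],1);print('width',np.round(Rr[:,1]-L[:,1],1),'yaw',np.arctan(k[0]),np.arctan(np.polyfit(L[:,0],L[:,1],1)[0]),np.arctan(np.polyfit(Rr[:,0],Rr[:,1],1)[0]))
e=[onz(m,(369.5,96.7),48),onz(m,(367.5,221.7),48)];print('ends',np.round(e,1),np.linalg.norm(e[0]-e[1]))
x=(e[0][0]+e[1][0])/2;print('centre',x,np.polyval(k,x))
f=lambda p,z:onz(m,(240+p[0]/4,78+p[1]/4),z)[:2].round(1)
print('rack',[f(p,8) for p in((42,38),(592,30),(82,552),(572,548))])
for a,b in (((90,60),(122,562)),((124,60),(158,562))):print('thin l',f(a,48),f(b,48))
for a,b in (((298,68),(308,572)),((333,68),(338,572))):print('thin m',f(a,48),f(b,48))
print(bot.get_obs()['joint_positions'])
E
```

```text
width [16.4 16.3 16.4 16.6 16.4 15.7 16.2] yaw 0.11193083145375131 0.11356618038655027 0.11029427247487218
ends [[ 443.7 -219.6   48. ]
 [ 571.  -203.9   48. ]] 128.27380560986097
centre 507.343580111383 -211.89520351954192
rack [array([ 445.1, -342.3]), array([ 429. , -195.7]), array([ 591.5, -326.3]), array([ 576. , -178.4])]
thin l [ 450.1 -321.5] [ 577.3 -308.1]
thin l [ 449.3 -313.4] [ 576.4 -298.5]
thin m [ 447.2 -272.1] [ 575.4 -258.1]
thin m [ 446.4 -263.8] [ 574.6 -250.1]
[-5.77581179e-01  4.91177856e-01  1.39201896e+00  3.85319997e-04
  1.25899150e+00 -2.24525329e+00]
```

Bar centre is about (507.5, −212), yaw 0.112. Measured width 16.3 and length 128 agree with the given sizes.

>>> {"fn": "servo_tool", "kwargs": {
  "deltas": [
    [[0.0051,0.0115,0.02],[0,0,-0.9]],
    [[0.0051,0.0115,0.03],[0,0,0]],
    [[0.0051,0.0115,0.03],[0,0,0]],
    [[0.0051,0.0115,0.025],[0,0,0]],
    [[0,0,0],[0,0,0]],
    [[0,0,0],[0,0,0]],
    [[0,0,0],[0,0,0]]
  ],
  "fingers": 0.36
}}

```text
time: 4.75
tool_pos: [508.2, -213.6, 86.7]
tcp_rot: [-3.14, 0.002, -3.029]
contact_force: [0.2, 0.8, 0.1]
grip_width: 33.7
finger_force: 0.0
```

```bash
python3 - <<'E'
from h import *
im,m=cap('wrist','w3'); o=bot.get_obs();print(o['time'],o['tool_pos'],o['tcp_rot'])
a=im[150:330,180:470];cv2.imwrite('pics/w3c.png',cv2.resize(a,None,fx=2.7,fy=2.7,interpolation=cv2.INTER_CUBIC)[:,:,::-1])
E
```

```text
4.8 [ 507.96884912 -213.54357883   86.47284159] [-3.14020018e+00  1.98160173e-03 -3.02915466e+00]
```

View pics/w3c.png

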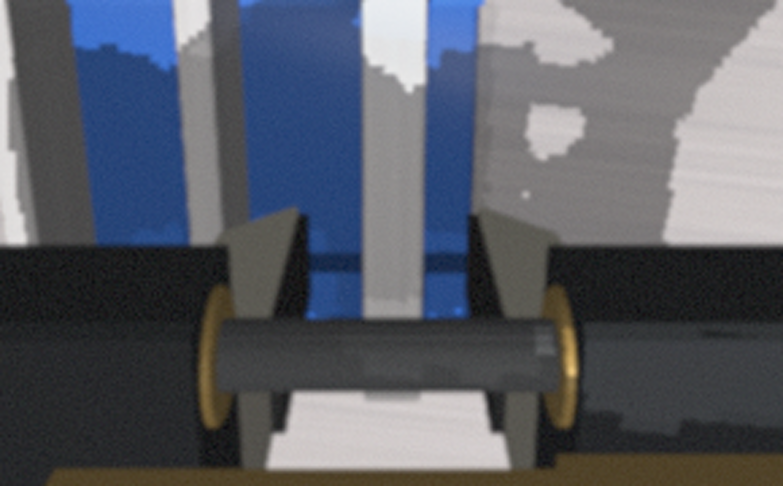

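The bar (crop x 363–426) sits between the finger tips (303 and 473), about 1.5 mm towards +y of centre, in agreement with the measurement. I descend and grip.

>>> {"fn": "servo_tool", "kwargs": {
  "deltas": [
    [[0,0.0015,0.02],[0,0,0]],
    [[0,0,0.02],[0,0,0]],
    [[0,0,0.018],[0,0,0]],
    [[0,0,0.0115],[0,0,0]],
    [[0,0,0],[0,0,0]],
    [[0,0,0],[0,0,0]]
  ]
}}

```text
time: 5.55
tool_pos: [507.5, -211.8, 16.5]
tcp_rot: [-3.141, 0.001, -3.029]
contact_force: [0.5, -0.4, 0.2]
grip_width: 32.9
finger_force: 0.0
```

>>> {"fn": "servo_tool", "kwargs": {
  "deltas": [
    [[0,0,0],[0,0,0]],
    [[0,0,0],[0,0,0]],
    [[0,0,0],[0,0,0]],
    [[0,0,0],[0,0,0]],
    [[0,0,0],[0,0,0]]
  ],
  "fingers": 0
}}

```text
time: 6.18
tool_pos: [507.2, -211.6, 16.2]
tcp_rot: [-3.141, 0.001, -3.029]
contact_force: [-0.1, 0.9, 5.7]
grip_width: 15.9
finger_force: 30.0
```

>>> {"fn": "servo_tool", "kwargs": {
  "deltas": [
    [[0,0,-0.015],[0,0,0]],
    [[0,0,-0.025],[0,0,0]],
    [[0,0,-0.03],[0,0,0]],
    [[0,0,-0.03],[0,0,0]],
    [[0.0032,0.038,0],[0,0,0]],
    [[0.0032,0.038,0],[0,0,0]],
    [[0.0032,0.038,0],[0,0,0]],
    [[0.0032,0.038,0],[0,0,0]],
    [[0.0032,0.038,0],[0,0,0]],
    [[0.0032,0.038,0],[0,0,0]],
    [[0.0032,0.038,0],[0,0,0]],
    [[0,0,0.02],[0,0,4.4]],
    [[0,0,0.025],[0,0,0]],
    [[0,0,0.025],[0,0,0]],
    [[0,0,0.018],[0,0,0]],
    [[0,0,0.01],[0,0,0]],
    [[0,0,0],[0,0,0]],
    [[0,0,0],[0,0,0]]
  ]
}}

```text
time: 8.43
tool_pos: [455.3, 50.3, 18.5]
tcp_rot: [-3.142, 0.001, -3.106]
contact_force: [0.4, 0.4, -1.4]
grip_width: 15.9
finger_force: 30.0
```

>>> {"fn": "servo_tool", "kwargs": {
  "deltas": [
    [[0,0,0.004],[0,0,0]],
    [[0,0,0.003],[0,0,0]],
    [[0,0,0.002],[0,0,0]],
    [[0,0,0.001],[0,0,0]],
    [[0,0,0],[0,0,0]],
    [[0,0,0],[0,0,0]]
  ]
}}

```text
time: 9.18
tool_pos: [454.7, 50.3, 8.2]
tcp_rot: [3.142, 0.0, -3.106]
contact_force: [-1.5, 0.2, 5.1]
grip_width: 16.0
finger_force: 30.0
```

>>> {"fn": "servo_tool", "kwargs": {
  "deltas": [
    [[0,0,0],[0,0,0]],
    [[0,0,0],[0,0,0]],
    [[0,0,0],[0,0,0]],
    [[0,0,0],[0,0,0]],
    [[0,0,-0.012],[0,0,0]],
    [[0,0,-0.012],[0,0,0]],
    [[0,0.016,0],[0,0,0]],
    [[0,0.014,0],[0,0,0]],
    [[0,0.003,0],[0,0,0]],
    [[0,0.003,0],[0,0,0]],
    [[0,0.003,0],[0,0,0]],
    [[0,0.003,0],[0,0,0]],
    [[0,0.003,0],[0,0,0]],
    [[0,0.003,0],[0,0,0]],
    [[0,0.003,0],[0,0,0]],
    [[0,0.003,0],[0,0,0]],
    [[0,0.003,0],[0,0,0]]
  ],
  "fingers": 1
}}

```text
time: 11.3
tool_pos: [452.8, 107.5, 31.8]
tcp_rot: [3.141, -0.0, -3.106]
contact_force: [0.1, 0.2, -0.0]
grip_width: 91.8
finger_force: 0.0
```

```bash
python3 - <<'E'
from h import *
im,m=cap('side','s4'); print(proj(m,(455,60,20)))
x,y=proj(m,(455,60,20)).astype(int)
a=im[max(0,y-75):y+75,max(0,x-100):x+100];cv2.imwrite('pics/s4c.png',cv2.resize(a,None,fx=4,fy=4,interpolation=cv2.INTER_CUBIC)[:,:,::-1])
E
```

```text
[246.96106377 244.78825303]
```

View pics/s4c.png

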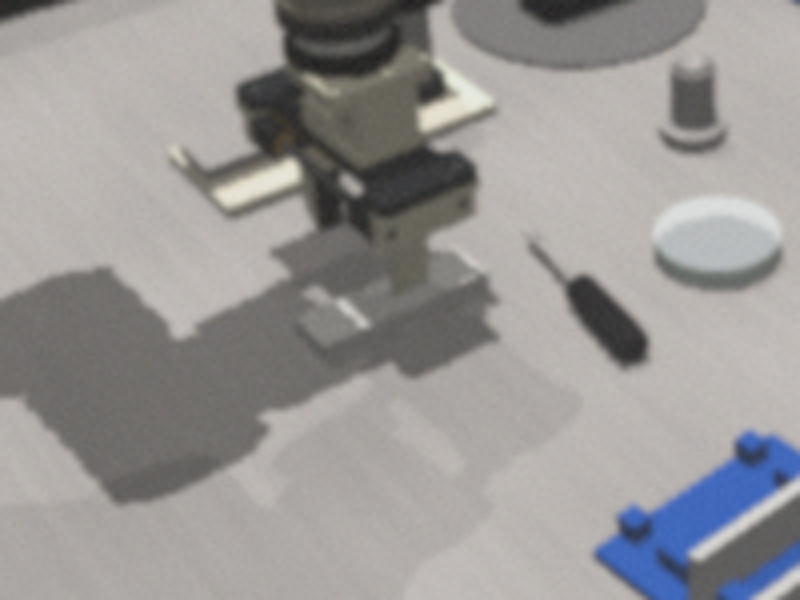

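The side view shows the bar lying flat on the bench (crop ~(395,305)), clear of the driver, with the raised finger above it. Next I move to its near end to take it by its edges. The gripper opens 92 mm, so there is ample clearance around the 40 mm width.

>>> {"fn": "servo_tool", "kwargs": {
  "deltas": [
    [[0,0,-0.01],[0,0,0]],
    [[0.0185,-0.015,0],[0,0,0]],
    [[0.0185,-0.015,0],[0,0,0]],
    [[0,0,0],[0,0,0]],
    [[0,0,0.01],[0,0,0]],
    [[0,0,0.01],[0,0,0]],
    [[0,0,0.01],[0,0,0]],
    [[0,0,0.0045],[0,0,0]],
    [[0,0,0.003],[0,0,0]],
    [[0,0,0],[0,0,0]],
    [[0,0,0],[0,0,0]]
  ]
}}

```text
time: 12.72
tool_pos: [417.1, 76.0, 4.5]
tcp_rot: [3.142, 0.001, -3.106]
contact_force: [-0.2, 0.1, -0.4]
grip_width: 91.7
finger_force: 0.0
```

>>> {"fn": "servo_tool", "kwargs": {
  "deltas": [
    [[0,0,0],[0,0,0]],
    [[0,0,0],[0,0,0]],
    [[0,0,0],[0,0,0]],
    [[0,0,0],[0,0,0]],
    [[0,0,0],[0,0,0]],
    [[0,0,0],[0,0,0]]
  ],
  "fingers": 0
}}

```text
time: 13.48
tool_pos: [416.8, 76.1, 4.3]
tcp_rot: [3.141, -0.0, -3.106]
contact_force: [0.4, 0.5, 0.4]
grip_width: 39.8
finger_force: 29.9
```

>>> {"fn": "servo_tool", "kwargs": {
  "deltas": [
    [[0,0,-0.01],[0,0,0]],
    [[0,0,-0.02],[0,0,0]],
    [[0,0,-0.02],[0,0,0]],
    [[0,0,-0.02],[0,0,0]],
    [[0,0,0],[0,0,0]],
    [[0,0,0],[0,0,0]]
  ]
}}

```text
time: 14.22
tool_pos: [416.4, 76.0, 74.0]
tcp_rot: [3.141, -0.001, -3.106]
contact_force: [-0.9, 0.1, -2.1]
grip_width: 39.6
finger_force: 29.9
```

```bash
python3 - <<'E'
from h import *
im,m=cap('wrist','w5'); o=bot.get_obs();print(o['time'],o['tool_pos'],o['tcp_rot'],o['contact_force'],o['moment'],o['grip_width'])
s,ms=cap('side','s5')
a=im[120:300,190:460];a=cv2.resize(a,(800,300))
x,y=proj(ms,(450,76,75)).astype(int);print(x,y)
b=cv2.resize(s[y-28:y+28,x-75:x+75],(800,300),interpolation=cv2.INTER_CUBIC)
cv2.imwrite('pics/c5.png',np.vstack([a,b])[:,:,::-1])
E
```

```text
14.275 [416.27797931  75.97025625  73.72289431] [ 3.14149305e+00 -1.30867184e-03 -3.10576635e+00] [ 0.9063336  -0.41818683 -2.38999027] [0.067573   0.08816269 0.03965469] 39.78445426922768
240 226
```

View pics/c5.png

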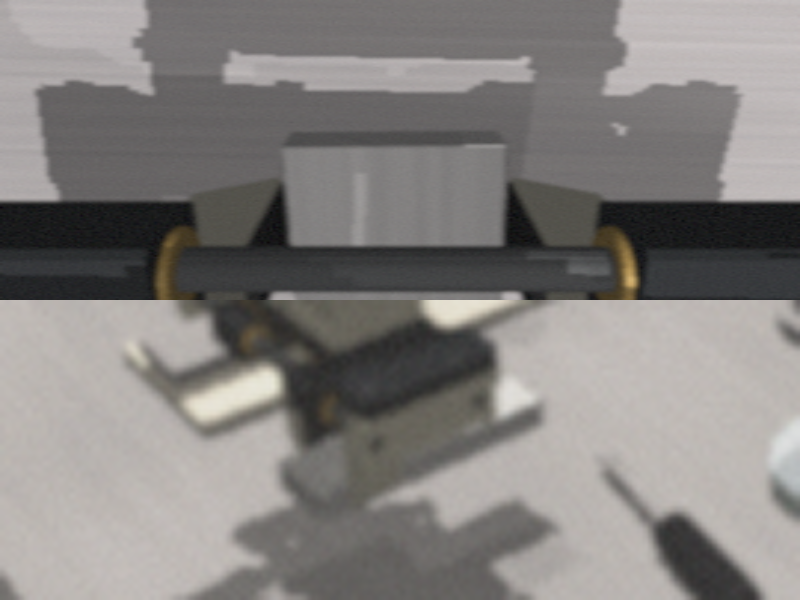

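The bar is held flat by its edges. The wrist part of the picture shows the near-end top edge at about (286..360, 207) in full-image pixels, and the side part shows the bar level.

```bash
python3 - <<'E'
from h import *
m=bot.camera_model('wrist');o=bot.get_obs();t=o['tool_pos'];z=t[2]-4.3+16
a,b=onz(m,(286.2,207),z),onz(m,(360.4,207),z);print(a,b,np.linalg.norm(a-b),(a+b)/2-t)
im=cv2.imread('pics/w5.png');g=cv2.cvtColor(im,cv2.COLOR_BGR2GRAY);print(g[195:215,323],g[212,278:292],g[212,354:366])
E
```

```text
[390.21008891  56.1606735   85.31536134] [388.82859467  94.60532733  85.31536134] 38.46946755746434 [-26.74103583  -0.57893714  11.7       ]
[101 103  99  91  82  74  77  80  77  76  79  79  98 117 130 132 130 133
 131 129] [100 100  97 100 100 101 105 114 125 128 132 127 128 131] [126 124 123 124 125 117 109  99  98 101 104  98]
```

>>> {"fn": "servo_tool", "kwargs": {
  "deltas": [
    [[0.0056,0.0368,0],[0,0,0]],
    [[0.0056,0.0368,0],[0,0,0]],
    [[0.0056,0.0368,0],[0,0,0]],
    [[0.0056,0.0368,0],[0,0,0]],
    [[0.0056,0.0368,0],[0,0,0]],
    [[0.0056,0.0368,0],[0,0,0]],
    [[0,0,0.01],[0,0,0]],
    [[0,0,0.01],[0,0,0]],
    [[0,0,0],[0,0,0]],
    [[0,0,0],[0,0,0]],
    [[0,0,0],[0,0,0]]
  ]
}}

```text
time: 15.7
tool_pos: [375.8, 295.1, 54.6]
tcp_rot: [3.141, 0.001, -3.107]
contact_force: [-0.0, 0.3, -1.7]
grip_width: 40.0
finger_force: 29.9
```

```bash
python3 - <<'E'
from h import *
o=bot.get_obs();print(o['tool_pos'],o['tcp_rot'],o['contact_force'])
im,m=cap('side','s6');im2,m2=cap('scene','sc6')
E
```

```text
[375.80258333 295.11156541  54.61576188] [ 3.14129756e+00  5.66216362e-04 -3.10662583e+00] [-0.01590303  0.25509101 -1.72603098]
```

>>> {"fn": "servo_tool", "kwargs": {
  "deltas": [
    [[0,0,0.007],[0,0,0]],
    [[0,0,0.006],[0,0,0]],
    [[0,0,0.001],[0,0,0]],
    [[0,0,0.001],[0,0,0]],
    [[0,0,0],[0,0,0]]
  ]
}}

```text
time: 16.42
tool_pos: [375.4, 295.5, 39.3]
tcp_rot: [3.142, 0.0, -3.106]
contact_force: [-0.1, 0.5, -1.9]
grip_width: 39.7
finger_force: 29.9
```

>>> {"fn": "servo_tool", "kwargs": {
  "deltas": [
    [[0,0,0.001],[0,0,0]],
    [[0,0,0.001],[0,0,0]],
    [[0,0,0],[0,0,0]]
  ]
}}

```text
time: 16.8
tool_pos: [375.4, 295.4, 37.3]
tcp_rot: [3.142, -0.0, -3.106]
contact_force: [-0.6, -0.4, -2.5]
grip_width: 39.5
finger_force: 29.9
```

>>> {"fn": "servo_tool", "kwargs": {
  "deltas": [
    [[0,0,0.001],[0,0,0]],
    [[0,0,0.001],[0,0,0]],
    [[0,0,0],[0,0,0]]
  ]
}}

```text
time: 17.18
tool_pos: [375.4, 295.4, 35.2]
tcp_rot: [3.142, -0.0, -3.106]
contact_force: [-0.3, -0.8, -1.8]
grip_width: 39.7
finger_force: 29.9
```

>>> {"fn": "servo_tool", "kwargs": {
  "deltas": [
    [[0,0,0.001],[0,0,0]],
    [[0,0,0],[0,0,0]]
  ]
}}

```text
time: 17.42
tool_pos: [375.4, 295.5, 34.5]
tcp_rot: [3.141, 0.0, -3.106]
contact_force: [-1.1, -0.8, 0.7]
grip_width: 39.2
finger_force: 29.9
```

>>> {"fn": "servo_tool", "kwargs": {
  "deltas": [
    [[0,0,0.001],[0,0,0]],
    [[0,0,0],[0,0,0]]
  ]
}}

```text
time: 17.68
tool_pos: [375.3, 295.6, 33.8]
tcp_rot: [3.141, 0.0, -3.106]
contact_force: [-3.4, -0.2, 6.2]
grip_width: 39.5
finger_force: 30.0
```

>>> {"fn": "servo_tool", "kwargs": {
  "deltas": [
    [[0,0,-0.0018],[0,0,0]],
    [[-0.002,0,0],[0,0,0]],
    [[-0.002,0,0],[0,0,0]],
    [[-0.002,0,0],[0,0,0]],
    [[-0.002,0,0],[0,0,0]],
    [[-0.002,0,0],[0,0,0]],
    [[0,0,0],[0,0,0]]
  ]
}}

```text
time: 18.55
tool_pos: [385.6, 295.8, 35.1]
tcp_rot: [3.141, 0.0, -3.106]
contact_force: [-0.7, 0.5, -1.7]
grip_width: 39.5
finger_force: 30.0
```

```bash
python3 - <<'E'
from h import *
o=bot.get_obs();print(o['tool_pos'],o['contact_force'],o['moment'])
im,m=cap('side','s7');im2,m2=cap('scene','sc7')
def crop(im,m,p,w,h):
    x,y=proj(m,p).astype(int);print(x,y);return cv2.resize(im[y-h:y+h,x-w:x+w],(800,300),interpolation=cv2.INTER_CUBIC)
cv2.imwrite('pics/c7.png',np.vstack([crop(im,m,(470,297,45),64,24),crop(im2,m2,(480,297,45),64,24)])[:,:,::-1])
E
```

```text
[385.57384793 295.8211475   35.14125381] [-0.66561896  0.47786711 -1.67482862] [ 0.00258168  0.0656513  -0.05753234]
210 197
413 178
```

>>> {"fn": "servo_tool", "kwargs": {
  "deltas": [
    [[-0.004,0,0],[0,0,0]],
    [[-0.005,0,0],[0,0,0]],
    [[-0.005,0,0],[0,0,0]],
    [[-0.005,0,0],[0,0,0]],
    [[0,0,0],[0,0,0]]
  ]
}}

```text
time: 19.27
tool_pos: [404.9, 296.5, 35.1]
tcp_rot: [3.141, 0.0, -3.106]
contact_force: [-0.1, 0.1, -2.4]
grip_width: 39.8
finger_force: 30.0
```

>>> {"fn": "servo_tool", "kwargs": {
  "deltas": [
    [[-0.004,0,0],[0,0,0]],
    [[-0.005,0,0],[0,0,0]],
    [[-0.005,0,0],[0,0,0]],
    [[-0.005,0,0],[0,0,0]],
    [[-0.003,0,0],[0,0,0]],
    [[0,0,0],[0,0,0]]
  ]
}}

```text
time: 20.02
tool_pos: [426.5, 297.2, 35.1]
tcp_rot: [3.142, 0.0, -3.106]
contact_force: [0.1, 0.1, -1.7]
grip_width: 39.9
finger_force: 30.0
```

>>> {"fn": "servo_tool", "kwargs": {
  "deltas": [
    [[-0.004,0,0],[0,0,0]],
    [[-0.003,0,0],[0,0,0]],
    [[-0.0015,0,0],[0,0,0]],
    [[0,0,0],[0,0,0]]
  ]
}}

```text
time: 20.52
tool_pos: [434.9, 297.6, 35.1]
tcp_rot: [3.142, 0.0, -3.106]
contact_force: [-0.1, 0.1, -2.4]
grip_width: 39.4
finger_force: 30.0
```

>>> {"fn": "servo_tool", "kwargs": {
  "deltas": [
    [[-0.001,0,0],[0,0,0]],
    [[-0.001,0,0],[0,0,0]],
    [[0,0,0],[0,0,0]]
  ]
}}

```text
time: 20.9
tool_pos: [436.9, 297.7, 35.2]
tcp_rot: [3.141, 0.0, -3.106]
contact_force: [0.6, -0.1, -1.3]
grip_width: 39.4
finger_force: 30.0
```

>>> {"fn": "servo_tool", "kwargs": {
  "deltas": [
    [[-0.001,0,0],[0,0,0]],
    [[-0.001,0,0],[0,0,0]],
    [[0,0,0],[0,0,0]]
  ]
}}

```text
time: 21.28
tool_pos: [438.9, 297.7, 35.1]
tcp_rot: [3.142, -0.0, -3.106]
contact_force: [1.6, 0.1, -2.2]
grip_width: 39.8
finger_force: 30.0
```

>>> {"fn": "servo_tool", "kwargs": {
  "deltas": [
    [[-0.0007,0,0],[0,0,0]],
    [[-0.0005,0,0],[0,0,0]],
    [[0,0,0],[0,0,0]]
  ]
}}

```text
time: 21.65
tool_pos: [439.2, 297.7, 34.9]
tcp_rot: [-3.141, -0.002, -3.106]
contact_force: [-5.1, 1.3, -0.9]
grip_width: 39.8
finger_force: 30.0
```

>>> {"fn": "servo_tool", "kwargs": {
  "deltas": [
    [[0.0006,0,0],[0,0,0]],
    [[0,0,0.0008],[0,0,0]],
    [[0,0,0.0005],[0,0,0]],
    [[0,0,0],[0,0,0]]
  ]
}}

```text
time: 22.15
tool_pos: [439.2, 297.7, 34.8]
tcp_rot: [3.141, -0.0, -3.106]
contact_force: [-5.7, -0.6, 8.0]
grip_width: 39.3
finger_force: 30.0
```

>>> {"fn": "servo_tool", "kwargs": {
  "deltas": [
    [[0,0,0],[0,0,0]],
    [[0,0,0],[0,0,0]],
    [[0,0,0],[0,0,0]],
    [[0,0,0],[0,0,0]],
    [[0,0,-0.005],[0,0,0]],
    [[0,0,-0.02],[0,0,0]],
    [[0,0,-0.04],[0,0,0]],
    [[0,0,-0.04],[0,0,0]],
    [[0,0,-0.04],[0,0,0]],
    [[-0.005,0,-0.03],[0,0,0]],
    [[-0.02,0,-0.01],[0,0,0]],
    [[-0.02,0,0],[0,0,0]],
    [[0,0,0],[0,0,0]],
    [[0,0,0],[0,0,0]]
  ],
  "fingers": 1
}}

```text
time: 23.9
tool_pos: [483.7, 299.2, 218.6]
tcp_rot: [-3.141, -0.001, -3.106]
contact_force: [-1.4, -0.1, -0.1]
grip_width: 92.0
finger_force: 0.0
```

```bash
python3 - <<'E'
from h import *
im,m=cap('wrist','w8'); o=bot.get_obs();print(o['time'],o['tool_pos'],o['tcp_rot'],o['contact_force'])
import json;json.dump({k:np.array(v).tolist() for k,v in m.items()},open('w8.json','w'))
P={k:proj(m,p).round() for k,p in dict(bar_near=(412.5,297,46.4),bar_far=(542.4,301,46.4),knob=(517.4,300.5,160)).items()};print(P)
s,ms=cap('side','s8')
a=cv2.resize(im[60:320,220:420],(400,520),interpolation=cv2.INTER_CUBIC)
x,y=proj(ms,(480,299,46)).astype(int);b=cv2.resize(s[y-52:y+52,x-40:x+40],(400,520),interpolation=cv2.INTER_CUBIC);print(x,y)
cv2.imwrite('pics/c8.png',np.hstack([a,b])[:,:,::-1])
E
```

```text
23.95 [483.59815119 299.28765961 218.6773225 ] [-3.14142476e+00 -8.75428493e-04 -3.10554851e+00] [-0.17916256 -0.11409852  0.18380205]
{'bar_near': array([323., 111.]), 'bar_far': array([323., 224.]), 'knob': array([323., 250.])}
213 196
```

View pics/c8.png

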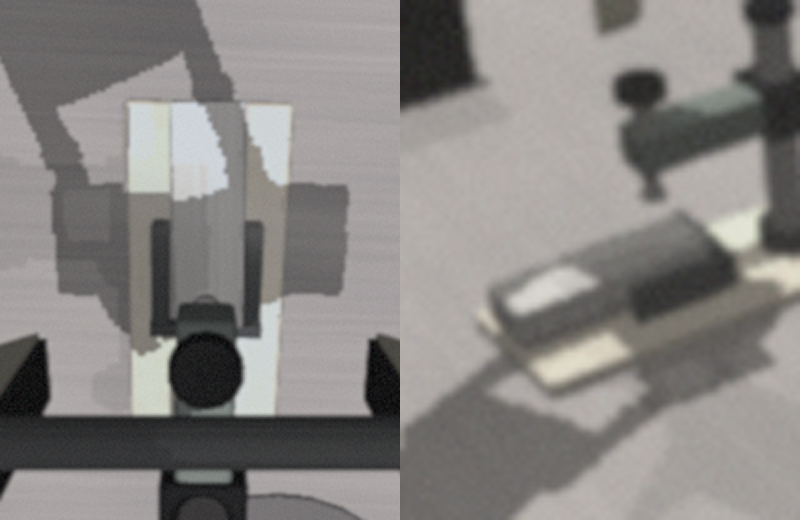

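The left part shows the bar lying between the fences up to the stop (bar edges at crop x≈171–243), with the knob disc centred at crop (206,370), i.e. (323,245). That agrees with the projected (323,250). The right part shows the bar flat on the anvil with the foot raised above it.

>>> {"fn": "servo_tool", "kwargs": {
  "deltas": [
    [[-0.011,0,0],[0,0,0]],
    [[-0.011,0,0],[0,0,0]],
    [[-0.011,0,0],[0,0,0]],
    [[0,0,0.01],[0,0,0]],
    [[0,0,0.02],[0,0,0]],
    [[0,0,0.015],[0,0,0]],
    [[0,0,0.006],[0,0,0]],
    [[0,0,0],[0,0,0]],
    [[0,0,0],[0,0,0]]
  ],
  "fingers": 0
}}

```text
time: 25.12
tool_pos: [517.7, 300.7, 168.5]
tcp_rot: [3.141, 0.001, -3.106]
contact_force: [0.2, -0.2, 0.2]
grip_width: 6.3
finger_force: 0.0
```

>>> {"fn": "servo_tool", "kwargs": {
  "deltas": [
    [[0,0,0.003],[0,0,0]],
    [[0,0,0.003],[0,0,0]],
    [[0,0,0.003],[0,0,0]],
    [[0,0,0.003],[0,0,0]],
    [[0,0,0.003],[0,0,0]],
    [[0,0,0],[0,0,0]]
  ]
}}

```text
time: 25.88
tool_pos: [517.4, 300.5, 153.6]
tcp_rot: [3.141, 0.001, -3.106]
contact_force: [-2.0, -0.8, 4.8]
grip_width: 0.5
finger_force: 2.7
```

>>> {"fn": "servo_tool", "kwargs": {
  "deltas": [
    [[0,0,0.003],[0,0,0]],
    [[0,0,0.003],[0,0,0]],
    [[0,0,0.003],[0,0,0]],
    [[0,0,0.003],[0,0,0]],
    [[0,0,0.003],[0,0,0]],
    [[0,0,0.003],[0,0,0]],
    [[0,0,0.003],[0,0,0]],
    [[0,0,0],[0,0,0]]
  ]
}}

```text
time: 26.88
tool_pos: [517.4, 300.5, 132.7]
tcp_rot: [3.141, 0.001, -3.106]
contact_force: [-2.1, -1.2, 6.3]
grip_width: 0.4
finger_force: 3.0
```

>>> {"fn": "servo_tool", "kwargs": {
  "deltas": [
    [[0,0,0.002],[0,0,0]],
    [[0,0,0.002],[0,0,0]],
    [[0,0,0],[0,0,0]]
  ]
}}

```text
time: 27.25
tool_pos: [517.4, 300.6, 128.8]
tcp_rot: [3.141, 0.001, -3.106]
contact_force: [-2.7, -0.7, 7.0]
grip_width: 0.6
finger_force: 3.4
```

>>> {"fn": "servo_tool", "kwargs": {
  "deltas": [
    [[0,0,0.002],[0,0,0]],
    [[0,0,0.002],[0,0,0]],
    [[0,0,0],[0,0,0]]
  ]
}}

```text
time: 27.62
tool_pos: [517.4, 300.5, 125.1]
tcp_rot: [3.141, 0.001, -3.106]
contact_force: [-3.2, -0.8, 9.1]
grip_width: 0.4
finger_force: 4.4
```

>>> {"fn": "servo_tool", "kwargs": {
  "deltas": [
    [[0,0,0.001],[0,0,0]],
    [[0,0,0.001],[0,0,0]],
    [[0,0,0],[0,0,0]]
  ]
}}

```text
time: 28.0
tool_pos: [517.4, 300.6, 123.6]
tcp_rot: [3.141, 0.001, -3.106]
contact_force: [-3.8, -2.7, 12.3]
grip_width: 0.4
finger_force: 6.1
```

>>> {"fn": "servo_tool", "kwargs": {
  "deltas": [
    [[0,0,0.001],[0,0,0]],
    [[0,0,0.001],[0,0,0]],
    [[0,0,0.0005],[0,0,0]],
    [[0,0,0],[0,0,0]]
  ]
}}

```text
time: 28.5
tool_pos: [517.5, 300.6, 121.6]
tcp_rot: [3.141, 0.002, -3.106]
contact_force: [-4.9, -1.8, 14.9]
grip_width: 0.3
finger_force: 7.6
```

>>> {"fn": "servo_tool", "kwargs": {
  "deltas": [
    [[0,0,-0.002],[0,0,0]],
    [[0,0,-0.004],[0,0,0]],
    [[0,0,-0.015],[0,0,0]],
    [[0,0,-0.035],[0,0,0]],
    [[0.02,0,-0.04],[0,0,0]],
    [[0.03,0,0],[0,0,0]],
    [[0.03,0,0],[0,0,0]],
    [[0,0,0],[0,0,0]],
    [[0,0,0],[0,0,0]]
  ]
}}

```text
time: 29.62
tool_pos: [438.3, 297.9, 216.0]
tcp_rot: [3.141, 0.002, -3.106]
contact_force: [0.8, -0.7, -0.2]
grip_width: 0.7
finger_force: 0.0
```

```bash
python3 - <<'E'
from h import *
o=bot.get_obs();print(o['time'],o['tool_pos'],o['contact_force'])
im,m=cap('side','s9')
K=(516.9,300.5)
p0=proj(m,K+(155,));p1=proj(m,K+(115.5,));print('pred knob0',p0,'pred now',p1)
def blob(im,p):
    x,y=p.astype(int);g=cv2.cvtColor(im,cv2.COLOR_BGR2GRAY)[y-7:y+8,x-10:x+11];k=(g<55).astype(np.uint8)
    n,l,s,c=cv2.connectedComponentsWithStats(k);i=1+np.argmax(s[1:,4]);return c[i]+(x-10,y-7),s[i]
a=cv2.cvtColor(cv2.imread('pics/s8.png'),cv2.COLOR_BGR2RGB)
print(blob(a,p0),blob(im,p1))
d=(proj(m,K+(115.5,))-p0)[1]/39.5
print('px per mm',d)
# profile through the knob column, before and after
x=int(round(p0[0]));ga,gb=[cv2.cvtColor(i,cv2.COLOR_RGB2GRAY)[int(p0[1])-10:int(p0[1])+35,x-4:x+5].mean(1).round().astype(int).tolist() for i in(a,im)]
print(ga);print(gb)
E
```

```text
29.625 [438.28626072 297.8632552  216.04466392] [ 0.84590077 -0.71812255 -0.18301971]
pred knob0 [219.62327452 160.31405837] pred now [221.14425788 172.10052404]
(array([220.51282051, 161.33333333]), array([ 8,  6,  8,  6, 39], dtype=int32)) (array([222.03125, 172.40625]), array([ 8,  5,  7,  6, 32], dtype=int32))
px per mm 0.2983915360362083
[166, 172, 171, 171, 171, 171, 166, 145, 101, 60, 50, 47, 48, 51, 69, 94, 109, 107, 98, 89, 86, 85, 81, 81, 84, 87, 95, 108, 123, 135, 141, 141, 138, 143, 157, 171, 173, 171, 164, 153, 138, 129, 124, 119, 114]
[173, 172, 172, 171, 169, 170, 169, 171, 171, 171, 171, 171, 171, 172, 173, 175, 174, 162, 135, 98, 74, 66, 64, 64, 72, 90, 112, 122, 117, 105, 101, 101, 100, 98, 100, 102, 107, 120, 135, 149, 153, 146, 132, 123, 123]
```

The side image gives a head travel of about 37–38 mm, so the foot is about 4–5 mm in. That is inside the window but short of half, so I press about 1.2 mm further.

>>> {"fn": "servo_tool", "kwargs": {
  "deltas": [
    [[-0.03,0,0],[0,0,0]],
    [[-0.03,0,0],[0,0,0]],
    [[-0.02,0,0.02],[0,0,0]],
    [[0,0,0.035],[0,0,0]],
    [[0,0,0.025],[0,0,0]],
    [[0,0,0.008],[0,0,0]],
    [[0,0,0.002],[0,0,0]],
    [[0,0,0.002],[0,0,0]],
    [[0,0,0],[0,0,0]],
    [[0,0,0],[0,0,0]]
  ]
}}

```text
time: 30.92
tool_pos: [517.6, 300.7, 124.0]
tcp_rot: [3.141, 0.001, -3.106]
contact_force: [0.3, -0.6, 0.5]
grip_width: 0.6
finger_force: 0.0
```

>>> {"fn": "servo_tool", "kwargs": {
  "deltas": [
    [[0,0,0.001],[0,0,0]],
    [[0,0,0.001],[0,0,0]],
    [[0,0,0],[0,0,0]]
  ]
}}

```text
time: 31.3
tool_pos: [517.5, 300.6, 121.7]
tcp_rot: [3.141, 0.0, -3.106]
contact_force: [-1.6, -0.1, 3.8]
grip_width: 0.1
finger_force: 1.7
```

>>> {"fn": "servo_tool", "kwargs": {
  "deltas": [
    [[0,0,0.001],[0,0,0]],
    [[0,0,0.001],[0,0,0]],
    [[0,0,0],[0,0,0]]
  ]
}}

```text
time: 31.68
tool_pos: [517.5, 300.6, 121.4]
tcp_rot: [3.141, 0.002, -3.106]
contact_force: [-4.7, -2.0, 14.3]
grip_width: 0.4
finger_force: 7.0
```

>>> {"fn": "servo_tool", "kwargs": {
  "deltas": [
    [[0,0,0.001],[0,0,0]],
    [[0,0,0],[0,0,0]]
  ]
}}

```text
time: 31.92
tool_pos: [517.5, 300.6, 120.7]
tcp_rot: [3.141, 0.002, -3.106]
contact_force: [-5.0, -1.6, 14.8]
grip_width: 0.5
finger_force: 7.8
```

>>> {"fn": "servo_tool", "kwargs": {
  "deltas": [
    [[0,0,-0.002],[0,0,0]],
    [[0,0,-0.004],[0,0,0]],
    [[0,0,-0.015],[0,0,0]],
    [[0,0,-0.035],[0,0,0]],
    [[0.02,0,-0.04],[0,0,0]],
    [[0.03,0,0],[0,0,0]],
    [[0.03,0,0],[0,0,0]],
    [[0,0,0],[0,0,0]],
    [[0,0,0],[0,0,0]],
    [[0,0,0],[0,0,0]]
  ]
}}

```text
time: 33.17
tool_pos: [438.3, 297.7, 214.4]
tcp_rot: [3.141, 0.0, -3.106]
contact_force: [-0.3, -0.7, -0.9]
grip_width: 0.4
finger_force: 0.0
```

```bash
python3 - <<'E'
from h import *
o=bot.get_obs();print(o['time'],o['contact_force']);print(bot.close_job())
E
```

```text
33.175 [-0.29236827 -0.69051296 -0.88310994]
the job is handed in; nothing more can be done
None
```

I handed the job in at 33 s without seeing a verdict: the thick bar lies home on the anvil, let go, with the foot pressed in by an estimated 5–6 of its 12 mm and the arm clear; I didn't re-image the other items afterwards.

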